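# Tip cleaned brass parts from a scoop tray into the cleaning basket

## Task

Draw the steel tray with the four brass parts out from under the microscope, and set it down clear of it with all the parts still aboard. Then take the tray by its handle, lift it level and tip it so that all four parts slide off its open end into the rectangular steel basket, and set the empty tray down flat on the bench, clear of the microscope. Leave the basket, the round dish, the two bottles and the gear disc where they stand, and do not knock the microscope.

Things in the scene. Friction and masses are not known exactly. Their poses are not given: they have to be found in the camera images.
- tray: Steel scoop tray. Pan 150 mm long (its x), 62 wide (y); floor and walls 4 mm thick, side walls 24 high, rear wall (+x) 32 high, front (-x) open, no wall. A 16 x 16 mm bar handle runs back from the rear wall: x 73 to 155, z 20 to 36. About 160 g. Origin: centre of the pan's underside, z up. At first its handle and rear half are under the microscope.
- tray_grip (a point): Middle of the tray's handle, 115 mm behind the pan's centre (tray +x) and 28 mm above its underside.
- tray_lip (a point): Middle of the open front edge of the tray's floor, 75 mm in front of the pan's centre (tray -x), on the upper face of the floor.
- collar: Brass ring, 22 mm outside and 10 mm inside diameter, 12 mm high, lying in the tray. Origin: centre of its underside, z along its axis.
- block: Brass block 20 by 16 by 14 mm high, lying in the tray. Origin: centre of its underside.
- bushing: Flanged brass bushing: flange 20 mm diameter and 4 mm thick below, barrel 13 mm diameter, 13 mm high in all, lying in the tray. Origin: centre of its underside, z along its axis.
- spacer: Brass disc 18 mm diameter, 9 mm high, lying in the tray. Origin: centre of its underside, z along its axis.
- basket: Rectangular open steel basket, 140 mm (its x) by 110 mm (its y), 60 mm high, walls and floor 4 mm thick, plus a round rim wire that adds 4 mm outside and 3 mm on top. Loose, 600 g. Origin: centre of its underside.
- dish: Round white ceramic bowl, 116 mm diameter at the rim, 45 mm high, empty; it may stand where the basket stood another time. Not to be used. Origin: centre of its underside.
- bottle_a: White pump bottle, 54 mm diameter, 109 mm high. Bystander. Origin: centre of its underside.
- bottle_b: Blue pump bottle, 54 mm diameter, 109 mm high. Bystander. Origin: centre of its underside.
- gear: Dark steel gear disc, 72 mm diameter, 26 mm high with its brass hub. Bystander. Origin: centre of its underside.
- scope: White stereo microscope, fixed. Origin on the bench right under the lens, z up, +x to its column. Head over the origin: 84 mm wide, from 110 to 340 mm above the bench, knobs 60 mm out to either side (y) at 235 mm. Its arm runs back to the column at x = 215; base plate from x = 150; eyepieces lean back (+x). Nothing of it is in front (-x).
- scope_lens (a point): Centre of the ring light's underside, 110 mm above the bench.
Mind the look-alikes: they are no part of the job. What is shaped like the basket but orange or pink is not meant.

How it is judged:
By the outcome, as a careful person would: the job done as asked, in the order asked, and still so for the second after the job is handed in, with the robot touching nothing.
It also fails if it takes over 70 s, if anything falls off the work surface, if the arm or the gripper's body presses on something with over 40 N, if the wrist force passes 120 N, or if a joint passes its speed limit or range.

## Robot

A 6-joint arm with a two-finger parallel gripper is mounted at the origin on the work surface. World frame = base frame: x ahead of the robot, y to its left, z up, the work surface at z = 0. Lengths are in m, angles in rad, forces in N, time in s.
With the tool pointing down it reaches from about 0.275 to 0.825 m from the base axis. Payload 5.2 kg.
Tool frame: the origin (TCP) lies between the finger pads; the fingertips stand 25 mm ahead of it and the grasp point (between the pads) lies 6 mm ahead of it (nose_length is the z of the fingertips in the tool frame, in m); z points along the fingers, y is the line along which they close (so a half turn about z gives the same grasp; the last joint's range is limited). The gripper opens to 93 mm and grips with 3 to 60 N. Pads are 15 mm wide; open, the fingers measure 128 mm over their backs; the gripper's body (75 mm by 188 mm) begins 65 mm behind the grasp point.
Start: joints at [1.097, 0.259, 1.535, -0, 1.348, -0.203], TCP at [0.147, 0.53, 0.244] pointing down, gripper open.
Joint ranges: [-3.14, 3.14], [-0.91, 2.08], [0.19, 2.58], [-1.22, 4.36], [0.22, 2.71], [-3.12, 3.12]. Speed limits (rad/s): [2.57, 2.57, 3.14, 3.14, 3.14, 3.14].

## Interface

Orientations are given as a 3x3 rotation matrix whose columns are the frame's x, y, z axes.
In Python, from plant import * gives the robot as it stands. The module is installed in compiled form; this text tells all that it offers. Calls block until the motion is done:
- reach(position, orientation): joint-space move of the TCP to a pose.
- movel(position, max_speed=0.15, frame=None): straight line of the TCP; frame=None keeps the orientation; max_speed is the mean speed in m/s.
- movej(angles): joint-space move.
- open_gripper() and gripper_close(newtons=None): open the fingers fully, or close them until they stop; newtons is the grip in N (None keeps the last).
- dwell(seconds).
- inverse_kinematics(position, orientation): joint angles nearest the present ones, or None.
- get_obs(): the state.
- camera(name): name is "scene" or "top"; returns (picture, depth): 400x640x3 uint8, red, green, blue; 400x640 float32, m along the optical axis (not along the pixel's ray), 0 where there is no reading.
- get_calibration(name): a dict with "fov_y" (degrees; the focal length in pixels is half the picture's height over the tangent of half this angle, whatever the lens; pixels are square), "cx", "cy" (the principal point, pixels), "rvec" (rotation vector, rad) and "tvec" (3), from world to camera coordinates, as OpenCV has them. Camera axes: x right, y down, z forward; pixel columns grow to the right and rows downward; lengths in m; the calibration is good to about 2 mm. A picture is of the moment at which its call begins. get_calibration takes no time and is no camera call.
A pose or a line that the arm cannot do raises PlanningError and nothing moves.
- finish_job(): hands the job in; it is judged then, once.
The state is a dict: "clock": time; "joints": joint angles; "qvel": joint speeds; "joint_efforts": joint torques, N m; "position": TCP position; "tcp_rot": TCP orientation; "force": force on the tool from outside, world axes, zero at the start; "torque": the same for the moment, N m; "grip_width": finger opening in m; "finger_force": force on a finger pad.
Only numpy, scipy, OpenCV 4.12 (cv2) and the standard library are available. Lean on these libraries where they do the work, as an engineer would, in place of code of your own. Each camera call takes 0.05 s, during which the arm holds its last target. There are 200 camera calls.

## Working session

There is one attempt and no reset: what is moved stays moved. The work goes in short steps, each a Python script; the robot and the scene stay as the last script left them, time stands still between calls to the robot, and variables do not carry over. Pictures are saved under pics/ and viewed, at most 10 in all, crops included, and the job is handed in when it is done.

```bash
mkdir -p pics; cat > h.py <<'E'
import numpy as np, cv2
from plant import *
def cal(n):
    c=get_calibration(n); f=200/np.tan(np.radians(c["fov_y"])/2)
    R=cv2.Rodrigues(np.array(c["rvec"],float))[0]; t=np.array(c["tvec"],float).ravel()
    return f,c["cx"],c["cy"],R,t
def ray(n,u,v,z):
    f,cx,cy,R,t=cal(n); o=-R.T@t; d=R.T@np.array([(u-cx)/f,(v-cy)/f,1.]); return o+d*(z-o[2])/d[2]
def cloud(n,D):
    f,cx,cy,R,t=cal(n); v,u=np.mgrid[:400,:640]
    P=np.stack([(u-cx)/f*D,(v-cy)/f*D,D],-1); W=(P-t)@R; W[D<=0]=np.nan; return W
def shot(n,name=None):
    p,d=camera(n)
    if name: cv2.imwrite("pics/"+name,cv2.cvtColor(p,cv2.COLOR_RGB2BGR))
    return p,d
E
python3 - <<'E'
from h import *
for n in ("scene","top"):
    p,d=shot(n,n+"0.png"); np.savez(n+"0.npz",p=p,d=d); f,cx,cy,R,t=cal(n); print(n,f,cx,cy,-R.T@t,R[2],(d>0).mean(),d[d>0].min(),d.max())
o=get_obs();print(o["clock"],o["tcp_rot"],o["grip_width"],o["force"])
import plant;print(plant.nose_length if hasattr(plant,"nose_length") else "")
E
```

```text
scene 486.33389658669535 313.9485104505179 200.61570564286876 [ 1.56498629 -0.00293958  1.19185205] [-0.70211839  0.07467939 -0.70813329] 0.996171875 1.1739236 3.7013316
top 473.30543271904753 316.4704392173031 197.5755944683643 [0.29437793 0.10174811 1.57854148] [ 0.11512359 -0.00181531 -0.99334952] 0.9959609375 0.80425227 2.4896243
0.1 [[-9.63551307e-01  2.67522492e-01 -7.71385822e-04]
 [ 2.67523383e-01  9.63550213e-01 -1.49185186e-03]
 [ 3.44165045e-04 -1.64383956e-03 -9.99998590e-01]] 0.09338614566880767 [-1.22450125  0.43327685 -0.18252982]
0.025
```

View pics/scene0.png

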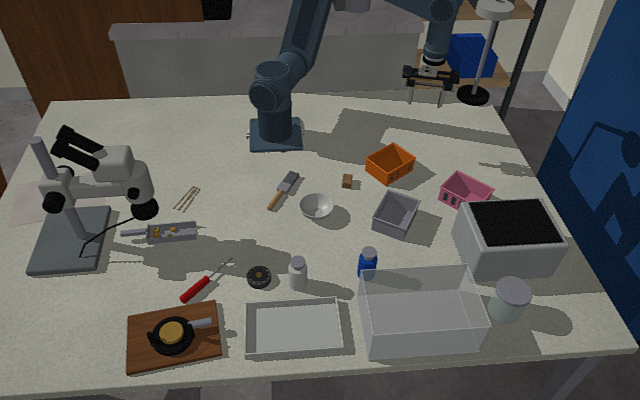

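View pics/top0.png

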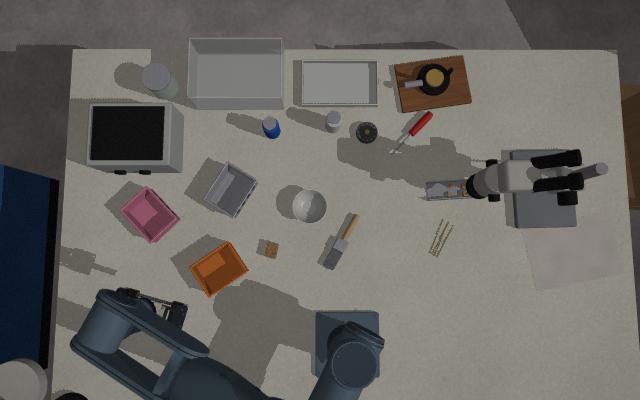

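Basket candidates: orange at top (219,269), pink at top (150,214), grey at top (231,190). Only the grey one is steel-coloured. The large clear and white boxes at the back are the wrong size. The tray is at top (447,190) and scene (172,232), with its open end towards +y and its handle under the microscope. I'll enlarge both and measure.

```bash
python3 - <<'E'
from h import *
S={n:np.load(n+"0.npz") for n in("scene","top")}
W={n:cloud(n,S[n]["d"]) for n in S}
def crop(n,x,y,w,h,k): 
    return cv2.resize(S[n]["p"][y:y+h,x:x+w],None,fx=k,fy=k,interpolation=cv2.INTER_CUBIC)
a=crop("scene",110,190,100,70,4);b=crop("top",410,165,100,70,4);c=crop("top",190,150,100,70,4);d=crop("scene",350,180,100,70,4)
cv2.imwrite("pics/c1.png",cv2.cvtColor(np.vstack([np.hstack([a,b]),np.hstack([d,c])]),cv2.COLOR_RGB2BGR))
# coarse positions + heights
for nm,u,v,z in [("basket",231,190,.06),("tray",447,190,.02),("lipend",426,190,.02),("dish",309,206,.04),("botA",333,122,.1),("botB",271,128,.1),("gear",367,132,.026),("head",480,182,.34),("scope foot",545,190,.0),("orange",219,269,.06)]:
    print(nm,ray("top",u,v,z).round(3), W["top"][v,u].round(3))
# basket by rim height, both clouds
c0=ray("top",231,190,.06)
for n in W:
    w=W[n]; m=(np.hypot(w[...,0]-c0[0],w[...,1]-c0[1])<.11)&(w[...,2]>.052)&(w[...,2]<.075)
    q=w[m]; r=cv2.minAreaRect(q[:,:2].astype(np.float32)); print("basket",n,m.sum(),r,np.percentile(q[:,2],[5,50,95]).round(4))
t0=ray("top",447,190,.02)
for n in W:
    w=W[n]; m=(abs(w[...,0]-t0[0])<.06)&(w[...,1]-t0[1]<.09)&(w[...,1]-t0[1]>-.2)&(w[...,2]>.012)&(w[...,2]<.045)
    m=cv2.morphologyEx(m.astype(np.uint8),cv2.MORPH_OPEN,np.ones((2,2),np.uint8))>0
    q=w[m]; r=cv2.minAreaRect(q[:,:2].astype(np.float32)); print("tray",n,m.sum(),r,q.min(0).round(3),q.max(0).round(3))
w=W["top"]
for lo,hi in((.1,.2),(.2,.26),(.26,.35)):
    for n in W:
        w=W[n];m=(w[...,2]>lo)&(w[...,2]<hi)&(w[...,1]<-.2)&(w[...,0]>.3)&(w[...,0]<.75); q=w[m]; print(n,lo,m.sum(),np.percentile(q,[1,99],axis=0).round(3).tolist())
E
```

```text
basket [0.495 0.375 0.06 ] [0.502 0.385 0.008]
tray [ 0.501 -0.335  0.02 ] [ 0.502 -0.337  0.013]
lipend [ 0.501 -0.265  0.02 ] [ 0.503 -0.269  0.002]
dish [0.445 0.123 0.04 ] [0.449 0.124 0.002]
botA [0.71  0.046 0.1  ] [0.706 0.047 0.113]
botB [0.69  0.245 0.1  ] [0.687 0.244 0.109]
gear [ 0.696 -0.071  0.026] [ 0.696 -0.071  0.027]
head [ 0.48  -0.333  0.34 ] [ 0.493 -0.366  0.248]
scope foot [ 0.503 -0.671  0.   ] [ 0.457 -0.5    0.348]
orange [0.242 0.408 0.06 ] [0.24  0.418 0.011]
basket scene 386 ((0.4980808198451996, 0.37782022356987), (0.11808352917432785, 0.15533395111560822), 58.9322509765625) [0.0531 0.0611 0.066 ]
basket top 414 ((0.4977683424949646, 0.37981170415878296), (0.11977562308311462, 0.1482710987329483), 58.29667663574219) [0.0554 0.0622 0.0693]
tray scene 584 ((0.5139180421829224, -0.3855622410774231), (0.08118166029453278, 0.23421604931354523), 9.907523155212402) [ 0.454 -0.506 -0.006] [ 0.544 -0.27   0.042]
tray top 154 ((0.5003179907798767, -0.34981775283813477), (0.061384208500385284, 0.13435503840446472), 3.8708584308624268) [nan nan nan] [nan nan nan]
scene 0.1 872 [[0.485, -0.629, 0.102], [0.566, -0.367, 0.199]]
top 0.1 243 [[0.46, -0.6, 0.115], [0.532, -0.364, 0.198]]
scene 0.2 2164 [[0.438, -0.646, 0.201], [0.585, -0.366, 0.259]]
top 0.2 844 [[0.431, -0.641, 0.201], [0.559, -0.364, 0.259]]
scene 0.26 2602 [[0.469, -0.649, 0.262], [0.55, -0.368, 0.349]]
top 0.26 2100 [[0.458, -0.647, 0.263], [0.543, -0.366, 0.349]]
```

View pics/c1.png

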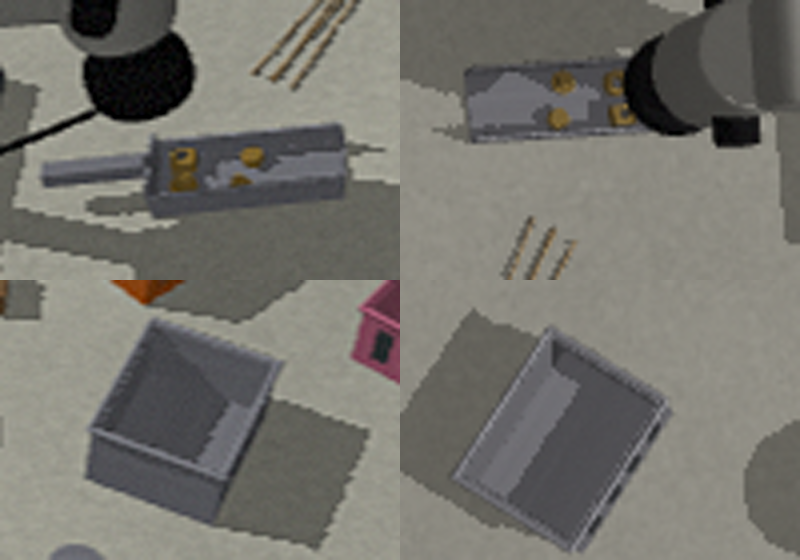

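The crop shows the grey steel basket (top crop centre about (560,440)) with its steel walls and rim, and the tray with four brass parts. The tray's front corners are at top px (427,182) and (427.5,200), and its handle end is at scene px (121,233). I'll fix the tray pose next.

```bash
cat >> h.py <<'E'
def Rtool(phi,tilt=0.,s=1):
    """tray +x azimuth phi, nose-down tilt; tool y = s*tray y, z = -tray z"""
    R=np.array([[np.cos(phi),-np.sin(phi),0],[np.sin(phi),np.cos(phi),0],[0,0,1]])@cv2.Rodrigues(np.array([0,-tilt,0.]))[0]
    return R, np.column_stack([-s*R[:,0]*1., s*R[:,1], -R[:,2]])
E
python3 - <<'E'
from h import *
fl,fr=ray("top",427,182,.024),ray("top",427.5,200.2,.024)
print("front corners top",fl.round(4),fr.round(4),np.linalg.norm(fl-fr))
sc=lambda X,Y,z: ray("scene",110+X/4,190+Y/4,z)
for nm,X,Y,z in[("front far(-x) ",343,125,.024),("front near",346,199,.024),("handle end",42,168,.036),("handle end low",43,187,.02),("rear near",155,205,.032),("rear far",150,138,.032)]: print(nm,sc(X,Y,z).round(4))
# orange parts: mask
for n,(x,y,w,h) in {"scene":(145,220,45,25),"top":(415,175,60,30)}.items():
    p=np.load(n+"0.npz")["p"].astype(int); m=((p[...,0]-p[...,2])>50).astype(np.uint8); k=np.zeros_like(m);k[y:y+h,x:x+w]=1
    N,_,st,ce=cv2.connectedComponentsWithStats(m*k)
    for i in range(1,N): print(n,st[i,4],ce[i].round(1),ray(n,*ce[i],.012).round(3))
p0=np.array([.5,-.2,.2])
for phi in np.radians([-87,-84]):
  for s in(1,-1): print(s,inverse_kinematics(p0,Rtool(phi,0,s)[1]))
# pour IK exploration
b=np.array([.498,.379]); L=np.array([-.854,.521])
for az in (-31.4,148.6,58.6,-121.4):
  for s in (1,-1):
    r=[]
    for th in (0,20,35,50):
      R,T=Rtool(np.radians(az),np.radians(th),s)
      lip=np.r_[b+ .02*R[:2,0]/np.linalg.norm(R[:2,0]),.085]
      g=lip+R@np.array([.185,0,.024]); tcp=g-.006*T[:,2]
      q=inverse_kinematics(tcp,T); r.append(None if q is None else np.round(q,2).tolist())
    print(az,s,r)
E
```

```text
front corners top [ 0.5268 -0.2681  0.024 ] [ 0.466  -0.2681  0.024 ] 0.060799330784658455
front far(-x)  [ 0.4744 -0.2695  0.024 ]
front near [ 0.5535 -0.2607  0.024 ]
handle end [ 0.515  -0.4961  0.036 ]
handle end low [ 0.5206 -0.4984  0.02  ]
rear near [ 0.5559 -0.4045  0.032 ]
rear far [ 0.4852 -0.4189  0.032 ]
scene 46 [155.7 231.9] [ 0.501 -0.395  0.012]
scene 20 [172.2 228.8] [ 0.491 -0.344  0.012]
scene 6 [169.5 234.7] [ 0.516 -0.35   0.012]
top 1 [448. 185.] [ 0.518 -0.341  0.012]
top 11 [450.8 185.9] [ 0.515 -0.35   0.012]
top 7 [463.3 187.1] [ 0.511 -0.392  0.012]
top 1 [466. 191.] [ 0.498 -0.4    0.012]
top 17 [449.4 194. ] [ 0.488 -0.344  0.012]
top 10 [464.7 193.8] [ 0.489 -0.396  0.012]
1 [-5.87736864e-01  2.71703592e-01  1.62825025e+00 -4.44089210e-16
  1.24163881e+00 -6.40096742e-01]
-1 [-5.87736864e-01  2.71703592e-01  1.62825025e+00 -4.44089210e-16
  1.24163881e+00  2.50149591e+00]
1 [-5.87736864e-01  2.71703592e-01  1.62825025e+00 -4.44089210e-16
  1.24163881e+00 -6.92456619e-01]
-1 [-5.87736864e-01  2.71703592e-01  1.62825025e+00 -4.44089210e-16
  1.24163881e+00
[... 610 characters left out ...]
.49, 1.61, -0.68], [0.29, 0.6, 1.31, 0.63, 1.84, -0.75]]
58.6 1 [[0.61, 0.84, 0.87, -0.0, 1.43, -1.99], [0.52, 0.57, 1.28, 0.2, 0.99, -2.15], [0.43, 0.4, 1.57, 0.51, 0.72, -2.47], [0.32, 0.28, 1.83, 1.1, 0.59, -3.09]]
58.6 -1 [[0.61, 0.84, 0.87, -0.0, 1.43, 1.15], [0.52, 0.57, 1.28, 0.2, 0.99, 0.99], [0.43, 0.4, 1.57, 0.51, 0.72, 0.67], [0.32, 0.28, 1.83, 1.1, 0.59, 0.05]]
-121.4 1 [[0.23, 0.2, 1.96, -0.0, 0.98, 0.77], [0.41, 0.36, 1.62, -0.2, 1.45, 1.01], [0.51, 0.53, 1.36, -0.3, 1.8, 1.07], [0.57, 0.73, 1.08, -0.4, 2.12, 1.05]]
-121.4 -1 [[0.23, 0.2, 1.96, -0.0, 0.98, -2.37], [0.41, 0.36, 1.62, -0.2, 1.45, -2.13], [0.51, 0.53, 1.36, -0.3, 1.8, -2.07], [0.57, 0.73, 1.08, -0.4, 2.12, -2.09]]
```

```bash
python3 - <<'E'
from h import *
phi=np.radians(-86.1); R,T=Rtool(phi); ex=R[:,0]; c=np.array([.5015,-.343,0]); g=c-.054*ex
reach(g-.12*ex+[0,0,.2],T)
movel(g+[0,0,.12],.25); movel(g+[0,0,.0295],.12)
o=get_obs();print(o["clock"],o["position"],o["force"])
gripper_close(15); o=get_obs();print(o["grip_width"],o["finger_force"],o["force"])
movel(g-.235*ex+[0,0,.0295],.10)
o=get_obs();print(o["clock"],o["grip_width"],o["force"])
dwell(.2);open_gripper();movel(g-.235*ex+[0,0,.16],.2)
o=get_obs();print(o["clock"],o["force"])
movel([.42,.0,.30],.3) 
for n in("scene","top"):
    p,d=shot(n); np.savez(n+"1.npz",p=p,d=d)
a=np.load("scene1.npz")["p"][180:260,170:290];b=np.load("top1.npz")["p"][160:240,340:460]
cv2.imwrite("pics/c2.png",cv2.cvtColor(cv2.resize(np.vstack([a,b]),None,fx=3.5,fy=3.5,interpolation=cv2.INTER_CUBIC),cv2.COLOR_RGB2BGR))
E
```

```text
4.4833 [ 0.49844041 -0.2893385   0.03035025] [ 0.17600881 -0.26744578 -0.21905289]
0.06161580597125965 15.000451505184174 [-0.49159311 -0.16565281  2.45423316]
7.5833 0.061547226649406074 [ 0.59738652 -4.43598492  5.99041466]
9.2917 [ 0.54538283 -0.30753682  0.04996875]
```

View pics/c2.png

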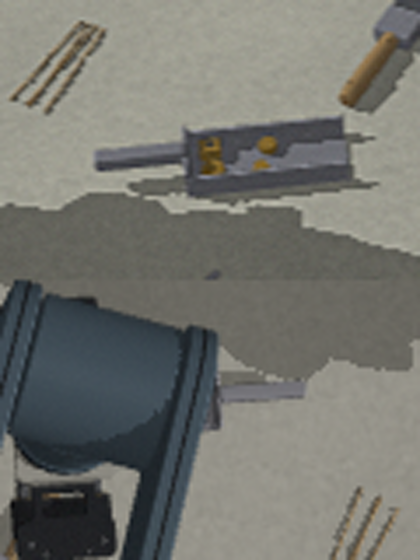

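The tray is out with all four parts aboard. In the top view the handle is free, from about (403,191) to (427,191). I'll measure the handle line.

```bash
python3 - <<'E'
from h import *
w=cloud("top",np.load("top1.npz")["d"]); 
m=(w[...,2]>.024)&(w[...,2]<.046)&(abs(w[...,0]-.49)<.04)&(w[...,1]<-.19)&(w[...,1]>-.30)
q=w[m];l=cv2.fitLine(q[:,:2].astype(np.float32),cv2.DIST_HUBER,0,.01,.01).ravel();print("top",len(q),l,np.degrees(np.arctan2(l[1],l[0])),q[:,1].min(),q[:,2].mean(), "x at y=-.22",l[2]+(-.22-l[3])*l[0]/l[1])
w=cloud("scene",np.load("scene1.npz")["d"]); 
m=(w[...,2]>.027)&(w[...,2]<.046)&(abs(w[...,0]-.49)<.04)&(w[...,1]<-.19)&(w[...,1]>-.30)
q=w[m];l=cv2.fitLine(q[:,:2].astype(np.float32),cv2.DIST_HUBER,0,.01,.01).ravel();print("scene",len(q),l,np.degrees(np.arctan2(l[1],l[0])),q[:,1].min(),q[:,2].mean(),"x at y=-.22",l[2]+(-.22-l[3])*l[0]/l[1])
print("rear wall y: scene", [ray("scene",170+X/3.5,180+Y/3.5,.032).round(4) for X,Y in((187,130),(190,180))])
# expected
ex=np.array([.068,-.998]);c=np.array([.5015,-.343])-.235*ex+0
print("expected c",c,"grip",c+.115*ex,"end",c+.155*ex)
print(get_obs()["joints"].round(3))
phi=np.radians(-86.1);R,T=Rtool(phi)
print(inverse_kinematics(np.r_[c+.105*ex,.034],T))
E
```

```text
top 112 [ 0.06153932 -0.99810463  0.4937228  -0.22689098] -86.471825 -0.26622500310556824 0.035988703387801614 x at y=-.22 0.49329793
scene 122 [ 0.09162191 -0.9957939   0.498449   -0.2245946 ] -84.74307 -0.26675997750954744 0.03444273166348819 x at y=-.22 0.49802625
rear wall y: scene [array([ 0.47  , -0.1801,  0.032 ]), array([ 0.5321, -0.1748,  0.032 ])]
expected c [ 0.48552 -0.10847] grip [ 0.49334 -0.22324] end [ 0.49606 -0.26316]
[-0.268 -0.015  1.72  -0.     1.441 -0.335]
[-6.16409939e-01  4.67875753e-01  1.81130352e+00 -4.44089210e-16
  8.62413380e-01 -6.84477779e-01]
```

```bash
python3 - <<'E'
from h import *
phi=np.radians(-86.2); R,T=Rtool(phi); ex=R[:,0]; ex2=ex*[1,1,0]
g=np.array([.4945,-.220,0])-.007*ex   # handle local x ~0.105
reach(g+[0,0,.16],T); movel(g+[0,0,.0345],.15)
o=get_obs();print(o["clock"],o["position"],o["force"])
gripper_close(60); o=get_obs();print(o["grip_width"],o["finger_force"],o["force"])
movel(g+[0,0,.0745],.08); dwell(.2)
o=get_obs();print(o["clock"],o["grip_width"],o["force"],o["torque"],o["position"])
for n in("scene","top"):
    p,d=shot(n); np.savez(n+"2.npz",p=p,d=d)
a=np.load("scene2.npz")["p"][160:260,150:300]
cv2.imwrite("pics/c3.png",cv2.cvtColor(cv2.resize(a,None,fx=5,fy=5,interpolation=cv2.INTER_CUBIC),cv2.COLOR_RGB2BGR))
E
```

```text
12.1 [ 0.49481132 -0.21317298  0.03551842] [-0.97515285  1.03084815 -0.68600395]
0.015420927967276671 59.9669623374939 [-0.87743583 -0.35872898 -0.36999712]
14.1333 0.015402688771624123 [ 0.36496861  0.53419588 -2.53318192] [-0.27453323  0.02690484  0.02231452] [ 0.4936295  -0.21275147  0.07387825]
```

View pics/c3.png

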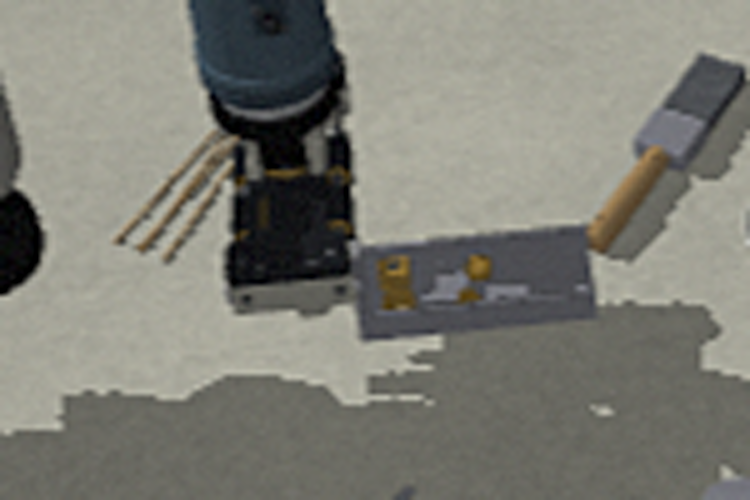

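The tray is lifted with four parts aboard: pan at crop px (360–593, 230–338). I'll check the level from depth before carrying it.

```bash
python3 - <<'E'
from h import *
w=cloud("scene",np.load("scene2.npz")["d"])
m=(w[...,2]>.035)&(w[...,2]<.075)&(abs(w[...,0]-.487)<.034)&(w[...,1]<-.02)&(w[...,1]>-.165)
q=w[m]; 
for y in np.arange(-.16,-.03,.02):
    k=q[abs(q[:,1]-y)<.01]; print(round(y,2),len(k),np.percentile(k[:,2],[5,25,50,75,97]).round(4))
# outer near wall: max z near x~.51-.525
n=q[q[:,0]>.508]
for y in np.arange(-.16,-.03,.02):
    k=n[abs(n[:,1]-y)<.01]; print("near",round(y,2),len(k),k[:,2].max().round(4) if len(k) else "")
E
```

```text
-0.16 81 [0.0418 0.0481 0.0552 0.0595 0.0648]
-0.14 111 [0.04   0.0425 0.0457 0.0536 0.0643]
-0.12 110 [0.04   0.0448 0.0505 0.0574 0.0634]
-0.1 121 [0.0399 0.0432 0.0469 0.0536 0.0638]
-0.08 118 [0.0398 0.042  0.0468 0.0558 0.0635]
-0.06 108 [0.0394 0.0427 0.0457 0.0549 0.0634]
-0.04 75 [0.0392 0.0429 0.0463 0.055  0.0634]
near -0.16 15 0.0657
near -0.14 32 0.0654
near -0.12 31 0.0657
near -0.1 34 0.0639
near -0.08 39 0.0662
near -0.06 34 0.0638
near -0.04 29 0.065
```

```bash
python3 - <<'E'
from h import *
o=get_obs(); p=np.array(o["position"])
movel(p+[0,0,.09],.15)
az=np.radians(-121.4); b=np.array([.498,.379]); u=np.array([np.cos(az),np.sin(az)])
def pose(th,zl=.080,off=.024):
    R,T=Rtool(az,np.radians(th)); lip=np.r_[b+off*u,zl]; return lip+R@np.array([.177,0,.030]),T
for th in(0,15,30,45,52): 
    q=inverse_kinematics(*pose(th)); assert q is not None,th
P,T=pose(0,.13); movel(P,.2,T)
P,T=pose(0); movel(P,.12,T)
o=get_obs();print(o["clock"],o["force"],o["position"],P)
for th in(10,18): P,T=pose(th); movel(P,.1,T)
p_,d=shot("scene","pour.png")
print(get_obs()["clock"])
E
python3 -c "
import cv2;a=cv2.imread('pics/pour.png')[130:270,290:470];cv2.imwrite('pics/c4.png',cv2.resize(a,None,fx=4,fy=4,interpolation=2))"
```

```text
17.8583 [-0.42723259 -0.13786477 -2.29212223] [0.39358007 0.20733043 0.11020279] [0.39327706 0.20743629 0.11      ]
18.775
```

View pics/c4.png

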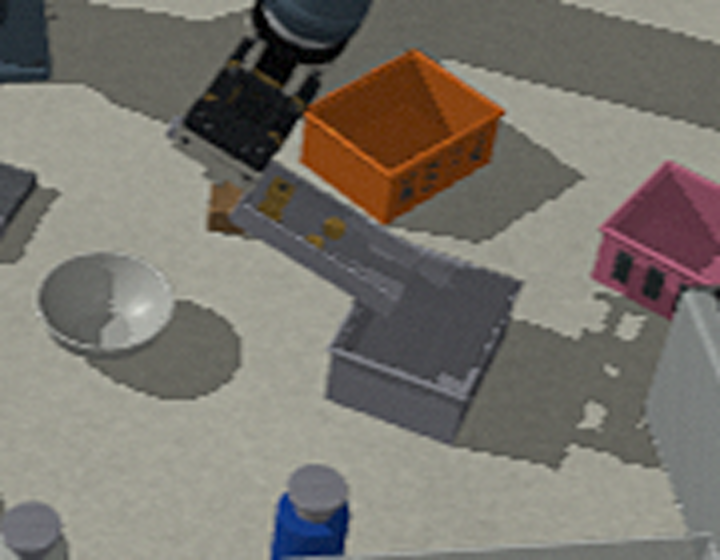

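The lip is over the basket's near half (crop px about (390,300)) and all four parts are still aboard at 18°. I'll tip further.

```bash
python3 - <<'E'
from h import *
az=np.radians(-121.4); b=np.array([.498,.379]); u=np.array([np.cos(az),np.sin(az)])
def pose(th,zl=.080,off=.024):
    R,T=Rtool(az,np.radians(th)); lip=np.r_[b+off*u,zl]; return lip+R@np.array([.177,0,.030]),T
for th in(26,34,42,50): 
    P,T=pose(th); movel(P,.06,T); dwell(.3); o=get_obs(); print(th,o["clock"],o["force"][2].round(2))
dwell(.7); o=get_obs(); print(o["clock"],o["force"].round(2),o["torque"])
shot("scene","pour2.png");shot("top","pour2t.png")
a=cv2.imread('pics/pour2.png')[130:270,290:470];b=cv2.imread('pics/pour2t.png')[120:260,170:350]
cv2.imwrite('pics/c5.png',cv2.resize(np.hstack([a,b]),None,fx=2.2,fy=2.2,interpolation=2))
E
```

```text
26 19.6417 -3.29
34 20.5083 -2.67
42 21.375 -1.63
50 22.2417 -1.32
22.9417 [ 0.34  0.83 -1.14] [ 0.40363653 -0.13135695  0.02651048]
```

View pics/c5.png

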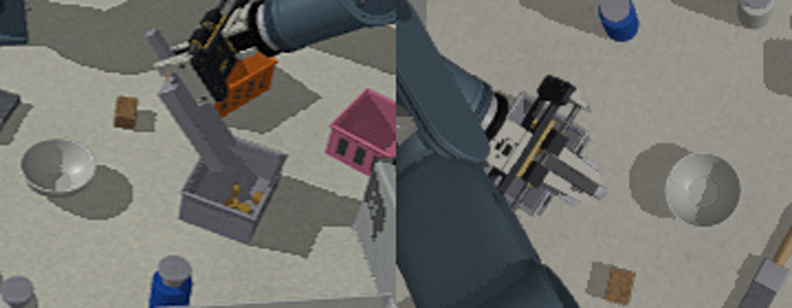

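Brass parts are visible in the basket (crop about (240,195)), and the load dropped by about 1.1 N. I'll level the tray, move away and count.

```bash
python3 - <<'E'
from h import *
az=np.radians(-121.4); b=np.array([.498,.379]); u=np.array([np.cos(az),np.sin(az)])
def pose(th,zl=.080,off=.024):
    R,T=Rtool(az,np.radians(th)); lip=np.r_[b+off*u,zl]; return lip+R@np.array([.177,0,.030]),T
for th,z in((35,.10),(18,.13),(0,.14)): P,T=pose(th,z); movel(P,.12,T)
phi=np.radians(-86.2); T=Rtool(phi)[1]; g=np.array([.4936,-.2127,0])
movel(g+[0,0,.10],.2,T); print(get_obs()["clock"])
shot("scene","after.png");shot("top","aftert.png")
a=cv2.imread('pics/after.png');b=cv2.imread('pics/aftert.png')
k=lambda i,x,y:cv2.resize(i[y:y+70,x:x+100],None,fx=4,fy=4,interpolation=2)
cv2.imwrite('pics/c6.png',np.vstack([np.hstack([k(a,350,180),k(b,185,155)]),np.hstack([k(a,170,180),k(b,340,160)])]))
E
```

```text
26.8417
```

View pics/c6.png

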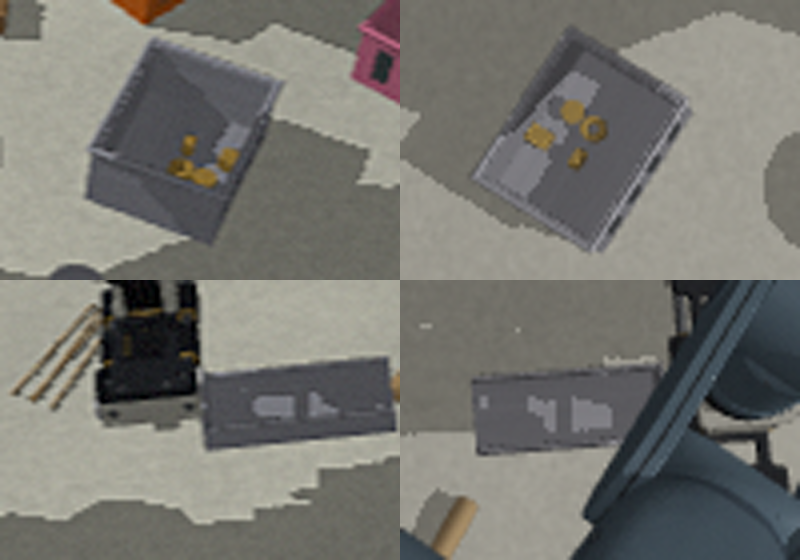

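All four parts lie in the basket at top crop (540,137), (573,111), (593,128) and (577,158). The tray is empty, so I'll set it down while watching the force.

```bash
python3 - <<'E'
from h import *
g=np.array([.4936,-.2127,0]); movel(g+[0,0,.046],.1); dwell(.2); f0=get_obs()["force"][2]
for z in np.arange(.043,.030,-.0015):
    movel(g+[0,0,z],.03); f=get_obs()["force"][2]-f0
    if f>2: break
print(z,f,get_obs()["position"])
open_gripper(); dwell(.2); movel(g+[0,0,.17],.15); movel([.42,.0,.30],.3)
p,d=shot("scene","end.png"); o=get_obs();print(o["clock"],o["force"])
w=cloud("scene",d)
m=(w[...,2]>.012)&(w[...,2]<.045)&(abs(w[...,0]-.487)<.045)&(w[...,1]<-.02)&(w[...,1]>-.30); q=w[m]
for y in(-.25,-.14,-.1,-.05): k=q[abs(q[:,1]-y)<.015]; print(y,len(k),np.percentile(k[:,2],97).round(4))
print(q[:,1].min(),q[:,1].max())
E
```

```text
0.03399999999999999 5.925712392905787 [ 0.49379532 -0.21284625  0.03441859]
33.2 [-0.33461652 -0.46759378 -0.83343599]
-0.25 57 0.04
-0.14 55 0.027
-0.1 69 0.0266
-0.05 56 0.0267
-0.2655661247137604 -0.034363886827497137
```

View pics/end.png

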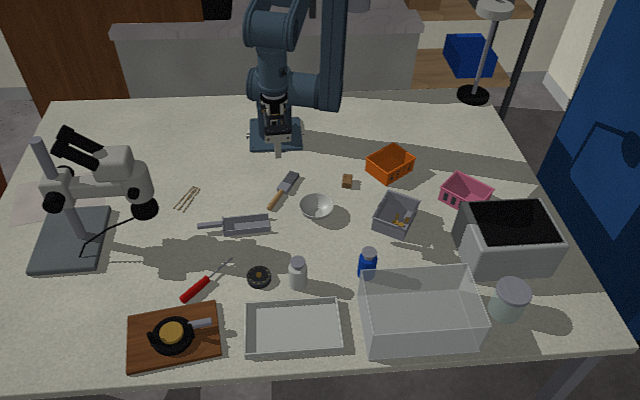

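The tray lies flat and empty at (245,225), clear of the microscope. The parts are in the basket at (400,220), and the bystanders are where they stood.

```bash
python3 -c "
from plant import *
print(finish_job())"
```

```text
the job is handed in; nothing more can be done
None
```

The job is handed in: all four brass parts are in the grey steel basket, the empty tray lies flat on the bench clear of the microscope, and the last picture shows nothing else moved (about 33 s of the 70 s used).

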